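Stand the sample flasks in their spill dishes

TASK

Before the samples are measured, put each of the three stoppered conical flasks into the round spill dish of its own size: the small flask in the small dish, the middle-sized one in the middle-sized dish, the large one in the large dish, each standing upright and flat on the dish's floor. It is glass: carry the flasks upright and set them down gently, never dropping or tipping one. Leave the two square bottles undisturbed where they stand.

Things in the scene. Friction and masses are not known exactly. Their poses are not given: they have to be found in the camera images.
- flask_small: The small conical (Erlenmeyer) flask: amber glass, white stopper, loose, upright, 70 g or so. Base 54 mm across; the cone ends 50 mm up; from there to the top at 92 mm it is an even cylinder 24 mm in diameter (neck, then from 80 mm the stopper, flush and fixed): grip it there. Origin: centre of the underside; z up along its axis.
- flask_middle: The middle conical (Erlenmeyer) flask: amber glass, white stopper, loose, upright, 120 g or so. Base 72 mm across; the cone ends 76 mm up; from there to the top at 122 mm it is an even cylinder 28 mm in diameter (neck, then from 108 mm the stopper, flush and fixed): grip it there. Origin: centre of the underside; z up along its axis.
- flask_large: The large conical (Erlenmeyer) flask: amber glass, white stopper, loose, upright, 220 g or so. Base 92 mm across; the cone ends 110 mm up; from there to the top at 158 mm it is an even cylinder 34 mm in diameter (neck, then from 142 mm the stopper, flush and fixed): grip it there. Origin: centre of the underside; z up along its axis.
- dish_small: The small spill dish: round, open, shallow, grey plastic, inner diameter 80 mm, outer 88 mm, rim 14 mm high, flat floor 4 mm above the bench. Fixed to the bench (its place differs from start to start). Origin: centre of the underside, at bench height; z up.
- dish_middle: The middle spill dish: round, open, shallow, grey plastic, inner diameter 98 mm, outer 106 mm, rim 14 mm high, flat floor 4 mm above the bench. Fixed to the bench (its place differs from start to start). Origin: centre of the underside, at bench height; z up.
- dish_large: The large spill dish: round, open, shallow, grey plastic, inner diameter 118 mm, outer 126 mm, rim 14 mm high, flat floor 4 mm above the bench. Fixed to the bench (its place differs from start to start). Origin: centre of the underside, at bench height; z up.
- bottle_short: The short square bottle: amber glass, 52 x 52 mm body, round white screw cap, 100 mm high in all, standing loose among the flasks. To be left alone. Origin: centre of the underside; z up.
- bottle_tall: The tall square bottle: amber glass, 62 x 62 mm body, round white screw cap, 128 mm high in all, standing loose among the flasks. To be left alone. Origin: centre of the underside; z up.

How it is judged:
At the end, for the whole second after the job is handed in: Each flask stands in the dish of its own size: axis within 15 mm of the dish's centre, base on the dish's floor (underside 1 to 8 mm above the bench), within 0.1 rad of upright, at rest (under 0.03 m/s) and released; both square bottles within 15 mm of where they began (horizontal distance between flask_small and dish_small below 0.015 m and z of flask_small in the frame of dish_small between 0.001 and 0.008 m and angle between each of flask_small, flask_middle, flask_large's own z axis and vertical below 0.1 rad and linear speed of each of flask_small, flask_middle, flask_large below 0.03 m/s and contact force between each of flask_small, flask_middle, flask_large and the fingers below 0.1 N and horizontal distance between flask_middle and dish_middle below 0.015 m and z of flask_middle in the frame of dish_middle between 0.001 and 0.008 m and horizontal distance between flask_large and dish_large below 0.015 m and z of flask_large in the frame of dish_large between 0.001 and 0.008 m and distance of each of bottle_short, bottle_tall from where it was at the start of the episode below 0.015 m); the robot touches nothing.
It fails at once if a flask is tipped more than about 35 degrees from upright (angle between any of flask_small, flask_middle, flask_large's own z axis and vertical above 0.6 rad).
It fails at once if a flask is dropped or thrown: it moves faster than 0.6 m/s (a fall of about 2 cm) with no finger on it ((linear speed of flask_small above 0.6 m/s and contact force between flask_small and the fingers below 0.05 N) or (linear speed of flask_middle above 0.6 m/s and contact force between flask_middle and the fingers below 0.05 N) or (linear speed of flask_large above 0.6 m/s and contact force between flask_large and the fingers below 0.05 N)).
It fails at once if a square bottle is pushed more than 15 mm or tipped (distance of any of bottle_short, bottle_tall from where it was at the start of the episode above 0.015 m or angle between any of bottle_short, bottle_tall's own z axis and vertical above 0.3 rad).
It also fails if it takes over 90 s, if anything falls off the work surface, if the arm or the gripper's body presses on something with over 40 N, if the wrist force passes 120 N, or if a joint passes its speed limit or range.

ROBOT

A 6-joint arm with a two-finger parallel gripper is mounted at the origin on the work surface. World frame = base frame: x ahead of the robot, y to its left, z up, the work surface at z = 0. Lengths are in m, angles in rad, forces in N, time in s.
With the tool pointing down it reaches from about 0.35 to 0.8 m from the base axis. Payload 7.3 kg.
Tool frame: the origin (TCP) lies between the finger pads; the fingertips stand 25 mm ahead of it and the grasp point (between the pads) lies 6 mm ahead of it (r.tip_extent is the distance from the TCP to the fingertips, in m); z points along the fingers, y is the line along which they close (so a half turn about z gives the same grasp; the last joint's range is limited). The gripper opens to 85 mm and grips with 20 to 120 N. Pads are 22 mm wide; open, the fingers measure 114 mm over their backs; the gripper's body (76 mm by 85 mm) begins 54 mm behind the grasp point. The pads swing forward as they close: fully open they stand 13 mm farther back than shut.
Start: joints at [-1.293, 0.342, 1.524, -0, 1.275, -0.146], TCP at [0.216, -0.479, 0.221] pointing down, gripper open.
Joint ranges: [-2.53, 2.53], [-0.77, 2.02], [0.04, 2.7], [-1, 4.14], [0.28, 2.66], [-3.11, 3.11]. Speed limits (rad/s): [2.57, 2.57, 3.14, 3.14, 3.14, 3.14].

INTERFACE

Orientations are given as a unit quaternion [x, y, z, w].
In Python, from workcell import r, command_gripper, optics gives the robot as it stands. The module is installed in compiled form; this text tells all that it offers. Calls block until the motion is done:
- r.reach(position, orientation): joint-space move of the TCP to a pose.
- r.move_straight(position, orientation=None, speed=0.15, max_force=None): straight line of the TCP; orientation=None keeps the orientation; speed is the mean speed in m/s. With max_force (N) it stops when the force on the tool has changed by that much, and returns True; else False.
- r.movej(angles): joint-space move.
- command_gripper(opening, force=None): finger opening in m; force is the grip in N (None keeps the last); returns when the fingers have stopped.
- r.hold(seconds).
- r.solve_ik(position, orientation): joint angles nearest the present ones, or None.
- r.read_state(): the state.
- optics.get_image(name): name is "side" or "top" or "wrist"; returns (picture, depth): 480x640x3 uint8, red, green, blue; 480x640 float32, m along the optical axis (not along the pixel's ray), 0 where there is no reading.
- optics.camera_model(name): a dict with "K" (3x3 intrinsics, pixels), "R" (3x3) and "t" (3): a world point X has camera coordinates R X + t; the wrist camera has in their place "tool_from_camera" (4x4, takes a point from camera to tool coordinates, whose origin is the TCP and whose axes are the flange's). Camera axes: x right, y down, z forward; pixel columns grow to the right and rows downward; lengths in m; the calibration is good to about 2 mm. A picture is of the moment at which its call begins: read the wrist's pose just before it. camera_model takes no time and is no camera call.
A pose or a line that the arm cannot do raises r.PlanningError and nothing moves.
- r.finish_job(): hands the job in; it is judged then, once.
The state is a dict: "time_s": time; "joint_positions": joint angles; "dq": joint speeds; "tau": joint torques, N m; "eef_pos": TCP position; "eef_rot": TCP orientation; "contact_force": force on the tool from outside, world axes, zero at the start; "torque": the same for the moment, N m; "grip_width": finger opening in m; "grip_force": force on a finger pad.
Only numpy, scipy, OpenCV 4.12 (cv2) and the standard library are available. Lean on these libraries where they do the work, as an engineer would, in place of code of your own. Each camera call takes 0.05 s, during which the arm holds its last target. There are 200 camera calls.

## Working session

There is one attempt and no reset: what is moved stays moved. The work goes in short steps, each a Python script; the robot and the scene stay as the last script left them, time stands still between calls to the robot, and variables do not carry over. Pictures are saved under pics/ and viewed, at most 14 in all, crops included, and the job is handed in when it is done.

```bash
mkdir -p pics; python3 - <<'E'
from workcell import r, optics
import cv2, numpy as np
for n in("top","side"):
    p,d=optics.get_image(n); cv2.imwrite(f"pics/{n}0.png",p[:,:,::-1]); np.savez(f"{n}0.npz",p=p,d=d,**optics.camera_model(n))
    m=optics.camera_model(n); print(n,m["K"],m["R"],m["t"],(d>0).mean())
s=r.read_state(); print(s["time_s"],s["eef_rot"],r.tip_extent)
E
```

```text
top [[520.47742623   0.         323.2787591 ]
 [  0.         520.47742623 238.22612484]
 [  0.           0.           1.        ]] [[-0.01899447 -0.99947403  0.0262843 ]
 [-0.99798061  0.01735924 -0.06110128]
 [ 0.06061286 -0.02739181 -0.99778543]] [-0.0753324   0.52928834  0.94311025] 0.995908203125
side [[509.61743096   0.         322.12276414]
 [  0.         509.61743096 246.73596742]
 [  0.           0.           1.        ]] [[-0.98122957 -0.19251559 -0.01123767]
 [-0.09439354  0.53029443 -0.84254239]
 [ 0.16816182 -0.82566674 -0.5385128 ]] [0.50087122 0.11085313 1.05043946] 0.9961555989583334
0.1 [ 9.77633809e-01  2.10313206e-01 -6.11189241e-05 -6.97845885e-04] 0.025
```

View pics/top0.png

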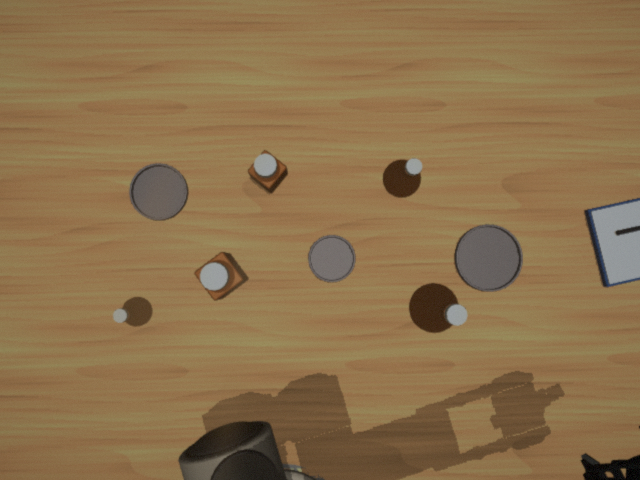

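View pics/side0.png

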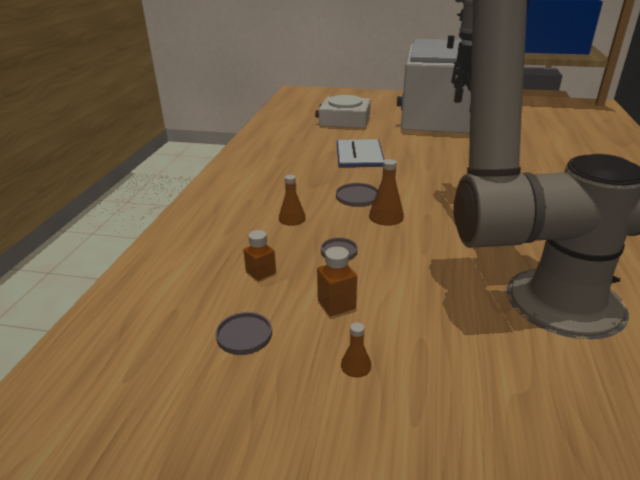

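The top view shows the flask stoppers at about (120,316) small, (414,167) middle and (456,315) large. The dishes are at (331,259) small, (159,192) middle and (488,258) large, and the square bottles at (266,168) and (217,277). The side view agrees, with every object upright.

```bash
cat > loc.py <<'E'
import numpy as np, cv2
def ray(m,u,v,z):
    K,R,t=m["K"],m["R"],m["t"]; C=-R.T@t
    w=R.T@np.linalg.inv(K)@np.array([u,v,1.]); return (C+w*(z-C[2])/w[2])[:2]
def blobs(p,kind):
    h=cv2.cvtColor(np.ascontiguousarray(p),cv2.COLOR_RGB2HSV); s,v=h[...,1],h[...,2]
    mask=((s<70)&(v>130) if kind=="white" else (s<90)&(v<=130)).astype(np.uint8)
    n,l,st,c=cv2.connectedComponentsWithStats(mask)
    return [(c[i],st[i],l==i) for i in range(1,n) if st[i,4]>60]
E
python3 - <<'E'
from loc import *
for n in("top","side"):
    f=np.load(f"{n}0.npz"); p,d=f["p"],f["d"]; m=f; print(n)
    for k in("white","grey"):
        for c,st,l in blobs(p,k):
            dd=np.median(d[l]); X=m["R"].T@(np.linalg.inv(m["K"])@np.array([c[0],c[1],1])*dd-m["t"])
            print(k,c.round(1),st,X.round(4))
f=np.load("top0.npz");
for nm,u,v,z in [("S",120,316,.092),("M",414,167,.122),("L",456,315,.158),("dS",331.5,259,.014),("dM",159,192,.014),("dL",488,258,.014),("bs",265,165,.1),("bt",214,277,.128)]: print(nm,ray(f,u,v,z).round(4))
E
```

```text
top
white [264.7 164.2] [254 154  22  22 385] [0.6501 0.0142 0.1004]
white [414.1 165.5] [407 158  15  16 196] [ 0.6401 -0.2356  0.1221]
white [619.1 240.6] [ 592  201   48   83 2852] [ 0.5138 -0.6401  0.0153]
white [213.2 276.1] [200 263  27  27 586] [0.4629 0.0971 0.1285]
white [457.  314.6] [447 304  21  22 342] [ 0.3954 -0.2888  0.158 ]
white [119.1 315.3] [113 309  14  14 148] [0.4003 0.2602 0.0924]
grey [157.9 191.2] [ 129  163   59   57 2603] [0.6216 0.2211 0.0054]
grey [603.3 242.9] [585 199  55  88 524] [ 0.5102 -0.6127  0.01  ]
grey [488.6 257.5] [ 455  224   68   68 3606] [ 0.4869 -0.3955  0.0047]
grey [627.2 230.2] [615 225  25  11 147] [ 0.5326 -0.6522  0.0224]
grey [331.4 258.1] [ 308  235   48   47 1769] [ 0.4911 -0.0996  0.005 ]
grey [241.3 461.1] [ 179  422  145   58 3884] [0.2247 0.0339 0.2831]
grey [610.8 468.4] [582 454  58  26 575] [ 0.2112 -0.4363  0.3082]
side
white [422.5  60. ] [407  44  46  21 119] [ 0.3418 -0.9448  0.259 ]
white [345.4 102.2] [319  95  51  16 497] [ 0.616  -1.0011  0.0841]
white [361.8 151.2] [339 139  57  25 904] [ 0.5105 -0.6867  0.0187]

[... 413 characters left out ...]
 0.1459]
grey [345.  104.9] [328 101  35   8 128] [ 0.6121 -0.9672  0.0841]
grey [343.6 117.4] [317 100  54  28 860] [ 0.6131 -0.9432  0.0441]
grey [363.1 162.4] [336 140  61  30 345] [ 0.4954 -0.6018  0.0158]
grey [353.5 149.2] [351 141   6  17  68] [ 0.5385 -0.6855  0.0246]
grey [356.3 194.1] [336 183  42  23 767] [ 0.4887 -0.396   0.0062]
grey [257.7 241.5] [248 235  19  12 139] [0.6434 0.0298 0.0914]
grey [338.8 251. ] [321 238  36  30 610] [ 0.4889 -0.0953  0.0049]
grey [243.4 332.6] [ 216  312   56   43 1863] [0.6199 0.2199 0.0066]
S [0.3992 0.2588]
M [ 0.6376 -0.2354]
L [ 0.3949 -0.2872]
dS [ 0.4893 -0.0995]
dM [0.6188 0.2166]
dL [ 0.4858 -0.3912]
bs [0.6489 0.0138]
bt [0.4614 0.0958]
```

```bash
cat > pp.py <<'E'
from workcell import r, command_gripper, optics
import numpy as np
def quat(xy):
    a=np.arctan2(xy[1],xy[0])+1.571; return [np.cos(a/2),np.sin(a/2),0,0]
def pick_place(src,dst,grasp,lift):
    src,dst=np.array(src),np.array(dst); q=quat((src+dst)/2); zg=grasp+.006
    P=lambda xy,z:[*xy,z]
    s=r.read_state(); r.move_straight(P(s["eef_pos"][:2],.32),speed=.2)
    command_gripper(.07,40)
    r.reach(P(src,.30),q)
    r.move_straight(P(src,zg),speed=.1)
    command_gripper(0,40); s=r.read_state(); print("grip",s["grip_width"],s["grip_force"])
    if s["grip_width"]<.015: raise SystemExit("missed")
    r.move_straight(P(src,zg+lift),speed=.08); print("width",r.read_state()["grip_width"])
    r.move_straight(P(dst,zg+lift),speed=.15)
    r.move_straight(P(dst,zg+.02),speed=.1); r.hold(.3)
    hit=r.move_straight(P(dst,zg+.002),speed=.02,max_force=4); r.hold(.3)
    s=r.read_state(); print("down",hit,s["eef_pos"][2]-zg,s["grip_width"],s["contact_force"].round(1))
    command_gripper(.06); r.hold(.3)
    r.move_straight(P(dst,.32),speed=.12); s=r.read_state(); print("t",s["time_s"],s["joint_positions"])
E
python3 - <<'E'
from pp import *
pick_place((.3955,-.2885),(.4867,-.392),.137,.07)
import cv2
for n in("top","side"):
    p,d=optics.get_image(n); cv2.imwrite(f"pics/{n}1.png",p[:,:,::-1])
E
```

```text
grip 0.030466953233452738 39.29699398577213
width 0.030961700096285037
down True 0.004504553668292666 0.030488068497899746 [-1.3  0.1  5.5]
t 10.6083 [-8.00599051e-01  4.94207157e-01  1.02152592e+00 -1.04240636e-06
  1.63096563e+00 -1.43766797e-01]
```

View pics/side1.png

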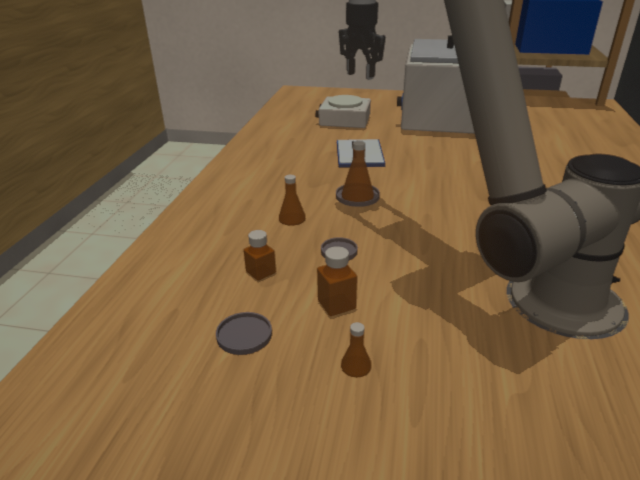

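The large flask stands in the large dish, at about (358,190) in the side view, and nothing else has moved. The small and middle flasks are next.

```bash
python3 - <<'E'
from pp import *
import cv2
pick_place((.400,.260),(.4905,-.0995),.074,.17)
pick_place((.6395,-.2355),(.620,.2185),.101,.17)
r.reach([.35,-.30,.35],quat((.35,-.3)))
from loc import *
p,d=optics.get_image("top"); m=optics.camera_model("top"); cv2.imwrite("pics/top2.png",p[:,:,::-1])
for c,st,l in blobs(p,"white"):
    dd=np.median(d[l]); print(c.round(1),st[4],(m["R"].T@(np.linalg.inv(m["K"])@np.array([c[0],c[1],1])*dd-m["t"])).round(4))
p,d=optics.get_image("side"); cv2.imwrite("pics/side2.png",p[:,:,::-1]); print(r.read_state()["time_s"])
E
```

```text
grip 0.0193020126264404 39.06931827601511
width 0.01907364597823463
down True 0.004234575009369801 0.018889628659627497 [-1.3 -0.3  5.4]
t 27.2417 [-3.53341688e-01  2.38948258e-01  1.39794136e+00 -1.17503939e-04
  1.50799348e+00 -5.31930529e-01]
grip 0.024945794910146406 39.15565090952441
width 0.024994529108245688
down True 0.004316154853184928 0.024214827961684098 [-1.7 -0.5  6.1]
t 42.2333 [2.22321449e-01 5.66737863e-01 9.00227067e-01 3.83450738e-05
 1.67901057e+00 2.35613845e-01]
[264.7 164.2] 384 [0.6501 0.0143 0.1005]
[137.6 181. ] 205 [0.62   0.219  0.1264]
[619.1 240.6] 2857 [ 0.5138 -0.6401  0.0153]
[520.6 255.3] 332 [ 0.4866 -0.392   0.1619]
[333.5 257.2] 134 [ 0.4906 -0.0995  0.0964]
[213.1 276.1] 586 [0.4629 0.0972 0.1283]
44.4333
```

View pics/top2.png

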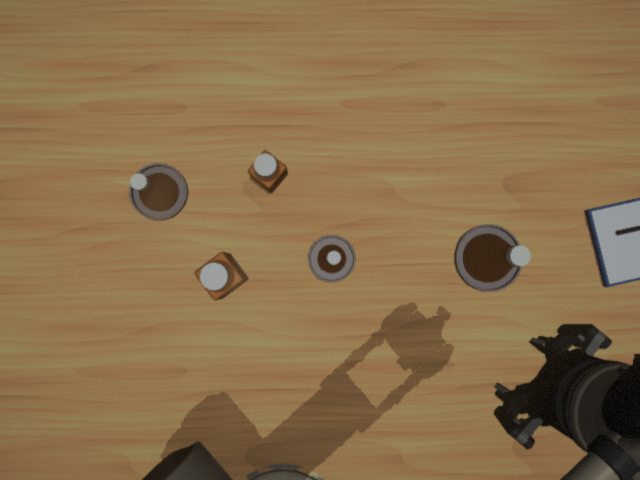

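View pics/side2.png

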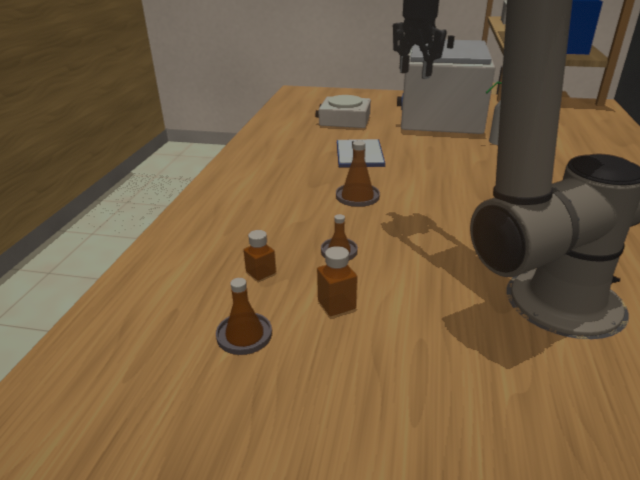

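In the top view, the flasks sit centred in their dishes at (331,259), (159,192) and (488,258). Their stopper heights are each about 4 mm higher than before, which matches the dish floor. The bottles at (265,164) and (213,276) have not moved, and the arm is clear.

```bash
python3 -c "
from workcell import r
print(r.finish_job())"
```

```text
the job is handed in; nothing more can be done
None
```

The job is handed in at about 44 s: my last pictures show all three flasks upright and centred on the floors of their own dishes and both square bottles unmoved, but the hand-in returned no verdict.

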